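# Feed a bearing block along a jig fence with a push stick

## Robot

A 6-joint arm with a two-finger parallel gripper is mounted at the origin on the work surface. World frame = base frame: x ahead of the robot, y to its left, z up, the work surface at z = 0. Lengths are in m, angles in rad, forces in N, time in s.
With the tool pointing down it reaches from about 0.375 to 0.9 m from the base axis. Payload 3.1 kg.
Tool frame: the origin (TCP) lies midway between the tips of the shut fingers; the grasp point (between the pads) lies 19 mm behind it; z points along the fingers, y is the line along which they close (so a half turn about z gives the same grasp; the last joint's range is limited). The gripper opens to 85 mm and grips with 20 to 120 N. Pads are 22 mm wide; open, the fingers measure 114 mm over their backs; the gripper's body (76 mm by 85 mm) begins 54 mm behind the grasp point. The pads swing forward as they close: fully open they stand 13 mm farther back than shut.
Start: joints at [-1.48, 0.527, 1.433, -0, 1.181, -0.178], TCP at [0.166, -0.603, 0.204] pointing down, gripper open.
Joint ranges: [-3.08, 3.08], [-0.75, 2.2], [0.22, 2.44], [-1.43, 4.57], [0, 2.65], [-2.85, 2.85]. Speed limits (rad/s): [2.79, 2.79, 3.14, 3.14, 3.14, 3.14].

## Interface

Orientations are given as a unit quaternion [x, y, z, w].
In Python, from station import manip gives the robot as it stands. The module is installed in compiled form; this text tells all that it offers.
- The arm moves only by the tool apply_moves, never from a script. Its arguments are lists of equal length, an entry for each row: "claw": the gripper's target within -1 to 1 (fully open at 1, half-way at 0, shut at -1); "travel": the shift along the tool's x, y, z scaled (see below), a list of three; "turn": the turn, a rotation vector about the tool's x, y, z scaled (see below), a list of three. In form: {"claw": [claw, ...], "travel": [[dx, dy, dz], ...], "turn": [[rx, ry, rz], ...]}. A call has 1 to 5 rows; each row is the pose to reach, as a shift and turn from the pose commanded when the call began, along the tool's axes at that moment, turning the shorter way round; what a row does not reach only later rows make up. The controller multiplies each number of a shift by 800 mm and each number of a turn by 180 degrees. A row lasts 1/12 s, in which the tool goes at most 41.7 mm and 7.16 degrees, less where a joint would pass 70% of its speed; a pose out of reach is approached as far as the arm can. A call with a number of a shift or a turn outside -1 to 1 is refused whole. A call with a gripper value outside its range is refused whole. The fingers move at their own pace and stop on an object; "newtons" is the grip in N (left out, the last holds). Time passes only in rows, so rows that repeat a pose let the fingers close. It gives the time, the measured TCP pose, the force, the opening and the grip force at its end, in the units of the state.
- manip.sense(): the state, without advancing time (a new reading comes with each control period).
- manip.snapshot(name): name is "scene" or "top"; returns a dict with "pixels" (384x512x3 uint8, red, green, blue), "depth" (384x512 float32, m along the optical axis (not along the pixel's ray), 0 where there is no reading), "intrinsics" (3x3 intrinsics, pixels), "R" (3x3) and "t" (3): a world point X has camera coordinates R X + t. Camera axes: x right, y down, z forward; pixel columns grow to the right and rows downward; lengths in m; the calibration is good to about 2 mm. A picture is of the moment at which its call begins.
- manip.sign_off(): hands the job in; it is judged then, once.
The state is a dict: "t": time; "q": joint angles; "qd": joint speeds; "tau": joint torques, N m; "tcp_pos": TCP position; "tool_rot": TCP orientation; "force": force on the tool from outside, world axes, zero at the start; "ft_torque": the same for the moment, N m; "finger_gap": opening from 0.0 (shut) to 1.0 (fully open); "gripper_force": force on a finger pad.
Only numpy, scipy, OpenCV 4.12 (cv2) and the standard library are available. Lean on these libraries where they do the work, as an engineer would, in place of code of your own. Each camera call takes 0.05 s, during which the arm holds its last target. There are 200 camera calls.

## Task

Take the push stick by its handle from the cork rest, use it to press the bearing block gently flat against the steel fence of the jig before its leading end crosses the scored line, then feed it with the stick along the fence, kept pressed against it all the way, until it is pushed home against the end stop. Press and push with the stick only, steadily at about 5 to 15 N and never above 20 N, then stand the stick back upright on the cork rest and let go, leaving the block in the corner of fence and stop and the other things alone.

Things in the scene. Friction and masses are not known exactly. Their poses are not given: they have to be found in the camera images.
- fixture: The jig, bolted down: dark steel base plate 340 x 140 x 10 mm. Origin: centre of its underside, on the table. Its x axis is the feed direction, towards the end stop; its y axis points to the fence. Plate top at z = 10 mm. It stands at various places and angles.
- fence: Steel guide rail fixed on the plate, 300 mm long along x, 25 mm wide, 24 mm tall (top at z = 34 mm). Same origin and axes as the jig. Its guiding face is the plane y = +35 mm, from x = -150 to +150 mm. Rigid.
- stop: Steel end stop fixed across the plate, same origin and axes as the jig: 25 mm long in x, y from -30 to +35 mm, top at z = 34 mm. Its face towards the block is the plane x = +120 mm. Rigid.
- start_line (a point): Fine pale line scored across the plate at jig x = -20 mm; this point is on the plate's top at jig y = +10 mm. The block's leading end starts about 35 to 65 mm short of it.
- block: Loose bearing block, aluminium, 80 (x) x 50 (y) x 36 mm (z), about 0.4 kg, with a round steel boss 36 mm across and 8 mm high on top. Origin: centre of its underside. Starts on the plate, 5 to 25 mm off the fence, up to 10 degrees askew, its x along the feed. Home: origin at jig x = +80, y = +10 mm. It slides on the plate under a few newtons (friction and mass vary).
- stick: Push stick (wooden push shoe), 0.16 kg, standing on the cork rest. Origin: underside of the sole, below the handle's middle; x points forward, along the feed in use. Sole 22 mm high, x -50 to +24, y -12 to +12 mm. A cheek bar on its -y side reaches on to x = +92. Heel and cheek form a notch, open to the front and +y, for the block's rear corner away from the fence.
- handle (a point): On the stick: 57 mm above the sole at stick x = y = 0, on its upright handle: 40 mm (stick x) by 24 mm (stick y), from 22 to 77 mm above the sole, flat sides.
- heel_face (a point): On the stick's heel (stick x = +24, y = +4, 11 mm above the sole), where an upright rubber pad, 22 mm high, 8 mm across, round to the front, stands ahead on a screw and pushes the block's rear end. The pad is set differently each time and clamped: its foremost point lies 4 to 28 mm ahead of this point, which does not show the setting; feel for it.
- cheek_side (a point): On the sole's -y side (stick x = +24, y = -12, 11 mm up). The cheek bar, 12 mm thick, 22 mm high, is clamped 0 to 20 mm out from this side, differently each time; this point does not show it. Its round rubber pad at stick x = +80 stands 4 mm proud towards +y, so it presses the block's long side with its point at stick y = -8 to -28 mm; feel for it.
- rest: Cork rest board lying on the table, 170 (x) x 110 (y) x 8 mm, fixed. Origin: centre of its underside. The stick stands on it at the start and must stand on it again at the end, roughly in the middle, facing any way.
- sleeve: Bystander: loose steel sleeve, 64 mm across, 50 mm tall, standing on end. Leave alone.
- can: Bystander: grey can, 56 mm across, 110 mm tall. Leave alone.
- wrench: Bystander: wrench lying on the table. Leave alone.
There are look-alikes about, which are no part of the job. What is shaped like the block but green or pink is not meant.

How it is judged:
By the outcome, as a careful person would: the job done as asked, in the order asked, and still so for the second after the job is handed in, with the robot touching nothing.
It also fails if it takes over 72 s, if anything falls off the work surface, if the arm or the gripper's body presses on something with over 40 N, if the wrist force passes 120 N, or if a joint passes its speed limit or range.

## Working session

There is one attempt and no reset: what is moved stays moved. The work goes in short steps, Python scripts to look and compute and a tool call to move; the robot and the scene stay as the last step left them, time stands still between calls to the robot, and variables do not carry over. Pictures are saved under pics/ and viewed, at most 10 in all, crops included, and the job is handed in when it is done.

Besides the shell and the picture viewer there is one more tool, called after ">>>" in YAML: its name, and indented under it one key for each argument. apply_moves: Moves the arm, as the interface text tells. Shifts and turns lie within -1 to 1; 1 stands for 800 mm of shift or 180 degrees of turn. Its arguments: {"type":"object","properties":{"claw":{"type":"array","items":{"type":"number"}},"travel":{"type":"array","items":{"type":"array","items":{"type":"number"}}},"turn":{"type":"array","items":{"type":"array","items":{"type":"number"}}},"newtons":{"type":"number"}},"required":["claw","travel","turn"]}

```bash
mkdir -p pics; cat > h.py <<'E'
import numpy as np, cv2, pickle
from station import manip
from scipy.spatial.transform import Rotation as Ro
def snap(n):
    s=manip.snapshot(n); return s
def world(s,u,v,z=None):
    K,R,t=[np.array(s[k]) for k in("intrinsics","R","t")]
    r=np.linalg.inv(K)@np.array([u,v,1.0]); 
    if z is None: return R.T@(r*s["depth"][int(round(v)),int(round(u))]-t)
    c=-R.T@t; d=R.T@r
    return c+d*(z-c[2])/d[2]
def cloud(s):
    K,R,t=[np.array(s[k]) for k in("intrinsics","R","t")]
    v,u=np.mgrid[0:384,0:512]; d=s["depth"]
    p=np.stack([(u-K[0,2])/K[0,0]*d,(v-K[1,2])/K[1,1]*d,d],-1)
    return (p-t)@R
E
python3 - <<'E'
from h import *
a=[]
for n in("scene","top"):
    s=snap(n); pickle.dump(s,open(n+".pkl","wb")); a.append(s["pixels"])
    cv2.imwrite(f"pics/{n}0.png",cv2.resize(s["pixels"][:,:,::-1],(768,576)))
    print(-np.array(s["R"]).T@s["t"])
print(manip.sense())
E
```

```text
[ 1.15102994 -0.65695744  0.80506894]
[ 0.44993205 -0.02737656  1.1831092 ]
{'t': 0.1, 'q': array([-1.48050166e+00,  5.28373024e-01,  1.43377396e+00, -1.45185272e-05,
        1.18143379e+00, -1.78489908e-01]), 'qd': array([-1.83299918e-04, -2.70729164e-03, -2.70773484e-03, -4.41423679e-05,
        1.28768350e-03,  1.93959196e-03]), 'tau': array([ 1.08787028e-04, -4.43303311e+01, -1.78585786e+01, -1.60500485e-04,
        3.86907341e-03,  5.98766221e-06]), 'tcp_pos': array([ 0.16594041, -0.60183583,  0.20323172]), 'tool_rot': array([ 9.90982081e-01,  1.33990772e-01,  3.71147555e-05, -9.93387906e-04]), 'force': array([-0.7898275 , -1.3181353 ,  0.60250909]), 'ft_torque': array([-0.00998757,  0.01528876,  0.0119    ]), 'gripper_force': 0.0, 'finger_gap': 0.9996358761177632}
```

View pics/top0.png

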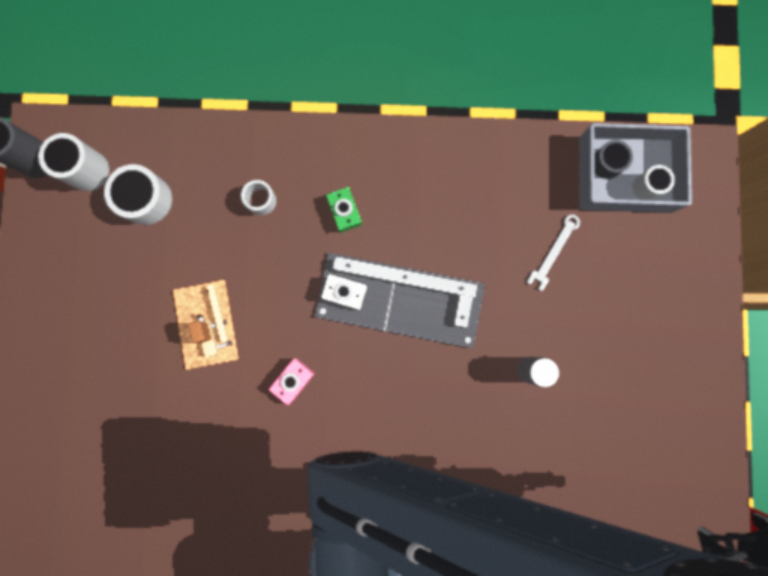

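View pics/scene0.png

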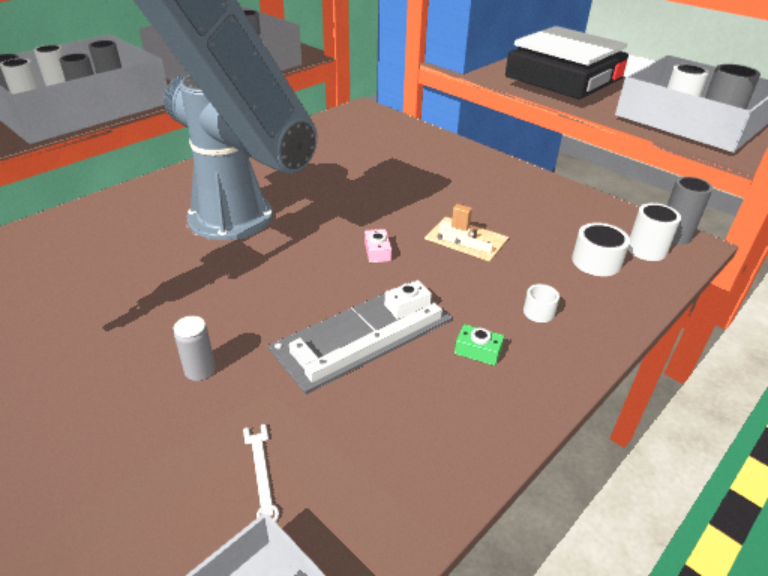

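The top view shows the jig at about (400,300), with the aluminium block on its left end at (344,291) and the scored line at (389,305). The stick stands on the cork at (207,325).
Block look-alikes are the green one (344,208) and the pink one (290,382). The right one is the silver block on the plate. The sleeve is at (258,197), the can at (543,372) and the wrench at (555,250).

```bash
python3 - <<'E'
from h import *
s=pickle.load(open("top.pkl","rb")); P=cloud(s); im=s["pixels"]
c1=cv2.resize(im[180:250,110:165,::-1],(440,560),interpolation=cv2.INTER_CUBIC)
c2=cv2.resize(im[165:235,205:330,::-1],(800,448),interpolation=cv2.INTER_CUBIC)[:, :]
o=np.zeros((600,800,3),np.uint8); c1=cv2.resize(c1,(330,420)); c2=cv2.resize(c2,(470,263)); o[:420,:330]=c1; o[:263,330:]=c2
cv2.imwrite("pics/crop1.png",o)
z=P[...,2]
def rect(m,name):
    m=m.astype(np.uint8); n,l,st,ce=cv2.connectedComponentsWithStats(m)
    for i in range(1,n):
        if st[i,4]<25: continue
        q=P[l==i]; r=cv2.minAreaRect((q[:,:2]*1000).astype(np.float32)); print(name,ce[i].round(),st[i,4],np.round(r[0]),np.round(r[1]),round(r[2],1),"z",np.round(np.percentile(q[:,2],[5,50,95])*1000))
J=np.zeros_like(z,bool); J[160:240,200:335]=1
rect(J&(z>.004)&(z<.06),"jig"); rect(J&(z>.028)&(z<.036),"fence"); rect(J&(z>.0385)&(z<.06),"blockboss"); rect(J&(z>.043)&(z<.05),"boss")
S=np.zeros_like(z,bool); S[180:255,105:170]=1
rect(S&(z>.004)&(z<.2),"rest"); rect(S&(z>.02)&(z<.045),"sole"); rect(S&(z>.06),"handle")
print(P[330*0+200,20])
for uv in((207*2//3,250),(60*2//3,300*2//3)): print(P[uv[1],uv[0]])
E
```

```text
jig [267. 200.] 4713 [537. -66.] [349. 149.] 81.4 z [ 7. 11. 46.]
fence [276. 188.] 752 [563. -67.] [299.  90.] 76.3 z [30. 33. 36.]
blockboss [229. 194.] 423 [550.  52.] [80. 50.] 74.7 z [43. 47. 56.]
boss [229. 194.] 284 [550.  52.] [80. 50.] 74.4 z [43. 46. 49.]
rest [137. 216.] 1826 [477. 343.] [177. 113.] 13.1 z [ 5.  9. 83.]
sole [145. 210.] 204 [494. 311.] [132.  19.] 19.7 z [21. 29. 33.]
sole [140. 228.] 131 [448. 328.] [73. 35.] 21.3 z [21. 29. 42.]
handle [132. 221.] 141 [464. 162.] [ 41. 377.] 1.9 z [67. 84. 88.]
[0.51517074 0.71644053 0.00128156]
[ 0.36838994  0.33606307 -0.00442585]
[ 0.5171695   0.65501252 -0.00153567]
```

View pics/crop1.png

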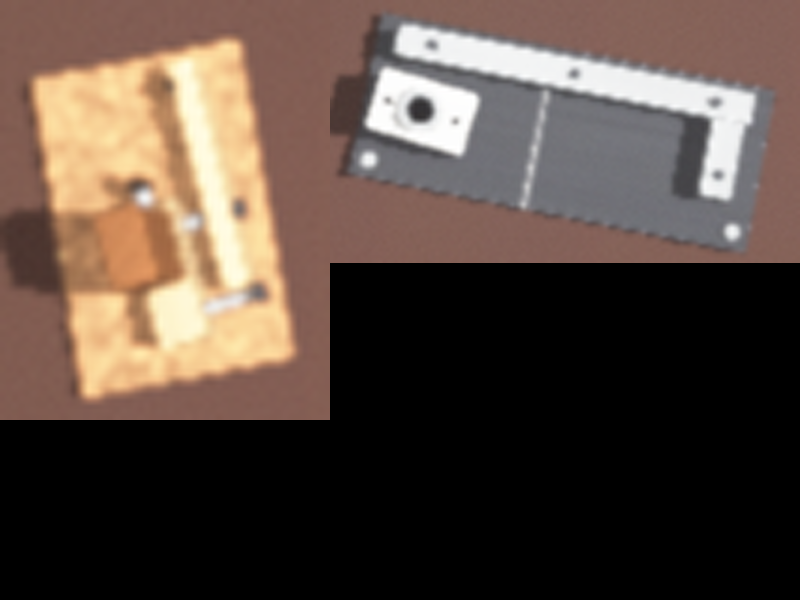

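The crop shows the stick facing roughly world +x: heel pad at (138,190), handle at (135,250), cheek bar on the right. The silver block sits askew, short of the scored line (535,150), so it is the right one. Next I refine the numbers.

```bash
python3 - <<'E'
from h import *
s=pickle.load(open("top.pkl","rb")); im=s["pixels"].astype(int)
K,R,t=[np.array(s[k]) for k in("intrinsics","R","t")]
def plane(m,z,name,eps=0):
    n,l,st,ce=cv2.connectedComponentsWithStats(m.astype(np.uint8)); i=1+np.argmax(st[1:,4])
    c=max(cv2.findContours((l==i).astype(np.uint8),0,1)[0],key=cv2.contourArea)[:,0]
    w=np.array([world(s,u,v,z)[:2]*1000 for u,v in c],np.float32); r=cv2.minAreaRect(w); print(name,np.round(r[0],1),np.round(r[1],1),round(r[2],1)); return w
P=cloud(s); z=P[...,2]
J=np.zeros((384,512),bool); J[160:240,200:335]=1
w=plane(J&(z>.0055)&(z<.06),.010,"plate")
plane(J&(z>.0425)&(z<.06),.046,"block")
br=im.min(-1)>170
plane(J&br&(z>.026)&(z<.0385),.034,"fence+stop")
q=P[J&br&(z>.028)&(z<.037)][:,:2]*1000
for yaw in(-97.5,-98,-98.6,-99.2,-100,-100.5,-101):
    a=np.radians(yaw); ex=np.array([np.cos(a),np.sin(a)]); ey=np.array([-ex[1],ex[0]]); 
    X=(q-[537,-66])@ex;Y=(q-[537,-66])@ey; m=(Y>25)&(X>-140)&(X<110)
    # lower edge by x bins
    b=[Y[m&(X>k)&(X<k+15)].min() for k in range(-80,100,15)]; print(yaw,np.round(np.polyfit(range(12),b,1)[0]*12,1),np.round(np.mean(b),1),np.round([X.min(),X.max(),Y.max()]))
S=np.zeros((384,512),bool); S[180:255,105:170]=1
plane(S&(z>.072)&(z<.1),.085,"handle"); plane(S&(z>.02)&(z<.04)&(np.arange(512)[None]>=138),.03,"bar")
plane(S&(z>.004),.008,"rest")
E
```

```text
plate [537.5 -64.2] [346.  142.1] 80.4
block [549.9  52. ] [79.8 49.7] 74.3
fence+stop [560.1 -67.1] [299.3  89.3] 77.6
-97.5 -6.6 36.1 [-154.  150.   67.]
-98 -5.1 36.2 [-154.  150.   65.]
-98.6 -2.9 36.2 [-154.  149.   64.]
-99.2 -1.1 36.3 [-153.  149.   63.]
-100 1.4 36.4 [-153.  148.   62.]
-100.5 2.9 36.5 [-153.  148.   63.]
-101 4.4 36.6 [-152.  147.   64.]
handle [459. 334.] [40.2 26.1] 17.3
bar [493.8 309.4] [132.1  19.6] 18.8
rest [477.5 342.2] [177.6 112.8] 13.0
```

```bash
cat >> h.py <<'E'
def plan(wps,p=None,yaw=None):
    "waypoints (x,y,z mm,yaw deg of tool x), tool down; prints travel, turn_z per call"
    if p is None:
        st=manip.sense(); p=st["tcp_pos"]*1000; M=Ro.from_quat(st["tool_rot"]).as_matrix(); yaw=np.degrees(np.arctan2(M[1,0],M[0,0]))
        print("at",np.round(p,1),round(yaw,2),"tilt",np.round(M[2],4))
    p=np.array(p,float)
    for w in wps:
        d=np.array(w[:3])-p; a=np.radians(yaw); dz=-((w[3]-yaw+180)%360-180)
        print(np.round([(d[0]*np.cos(a)+d[1]*np.sin(a))/800,(d[0]*np.sin(a)-d[1]*np.cos(a))/800,-d[2]/800],4).tolist(),"rz",round(dz/180,4),"len",round(np.linalg.norm(d)))
        p=np.array(w[:3],float); yaw=w[3]
E
python3 - <<'E'
from h import *
plan([(360,-530,204,45.7),(500,-380,204,76),(580,-190,204,106.4),(580,15,204,136.7),(540,210,200,167),(459,334,150,197.3)])
E
```

```text
at [ 165.9 -601.8  203.2] 15.4 tilt [ 3.e-04 -2.e-03 -1.e+00]
[0.2577, -0.0222, -0.001] rz -0.1683 len 207
[0.2564, -0.0057, -0.0] rz -0.1683 len 205
[0.2546, 0.0396, -0.0] rz -0.1689 len 206
[0.2458, 0.0723, -0.0] rz -0.1683 len 205
[0.2036, 0.1431, 0.005] rz -0.1683 len 199
[0.1335, 0.1283, 0.0625] rz -0.1683 len 156
```

>>> apply_moves:
  claw: [0.2, 0.2, 0.2, 0.2, 0.2]
  travel:
    - [0.258, -0.022, 0]
    - [0.258, -0.022, 0]
    - [0.258, -0.022, 0]
    - [0.258, -0.022, 0]
    - [0.258, -0.022, 0]
  turn:
    - [0, 0, -0.168]
    - [0, 0, -0.168]
    - [0, 0, -0.168]
    - [0, 0, -0.168]
    - [0, 0, -0.168]

```text
t: 0.52
tcp_pos: [0.3618, -0.5295, 0.2036]
tool_rot: [0.921, 0.39, 0.0, -0.001]
force: [0.8, -0.6, 0.0]
finger_gap: 0.598
gripper_force: 0.0
```

>>> apply_moves:
  claw: [0.2, 0.2, 0.2, 0.2, 0.2]
  travel:
    - [0.256, -0.006, 0]
    - [0.256, -0.006, 0]
    - [0.256, -0.006, 0]
    - [0.256, -0.006, 0]
    - [0.256, -0.006, 0]
  turn:
    - [0, 0, -0.168]
    - [0, 0, -0.168]
    - [0, 0, -0.168]
    - [0, 0, -0.168]
    - [0, 0, -0.168]

```text
t: 0.93
tcp_pos: [0.5012, -0.3785, 0.2036]
tool_rot: [0.787, 0.617, 0.0, -0.001]
force: [-0.6, -0.7, -0.3]
finger_gap: 0.6
gripper_force: 0.0
```

>>> apply_moves:
  claw: [0.2, 0.2, 0.2, 0.2, 0.2]
  travel:
    - [0.255, 0.04, 0]
    - [0.255, 0.04, 0]
    - [0.255, 0.04, 0]
    - [0.255, 0.04, 0]
    - [0.255, 0.04, 0]
  turn:
    - [0, 0, -0.169]
    - [0, 0, -0.169]
    - [0, 0, -0.169]
    - [0, 0, -0.169]
    - [0, 0, -0.169]

```text
t: 1.35
tcp_pos: [0.5811, -0.1885, 0.2037]
tool_rot: [0.598, 0.802, 0.0, -0.001]
force: [-0.0, -0.8, -0.2]
finger_gap: 0.596
gripper_force: 0.0
```

>>> apply_moves:
  claw: [0.2, 0.2, 0.2, 0.2, 0.2]
  travel:
    - [0.246, 0.072, 0]
    - [0.246, 0.072, 0]
    - [0.246, 0.072, 0]
    - [0.246, 0.072, 0]
    - [0.246, 0.072, 0]
  turn:
    - [0, 0, -0.168]
    - [0, 0, -0.168]
    - [0, 0, -0.168]
    - [0, 0, -0.168]
    - [0, 0, -0.168]

```text
t: 1.77
tcp_pos: [0.5801, 0.0166, 0.2037]
tool_rot: [0.368, 0.93, 0.0, -0.001]
force: [0.6, -0.5, -0.2]
finger_gap: 0.601
gripper_force: 0.0
```

>>> apply_moves:
  claw: [0.2, 0.2, 0.2, 0.2, 0.2]
  travel:
    - [0.204, 0.143, 0.005]
    - [0.204, 0.143, 0.005]
    - [0.204, 0.143, 0.005]
    - [0.204, 0.143, 0.005]
    - [0.204, 0.143, 0.005]
  turn:
    - [0, 0, -0.168]
    - [0, 0, -0.168]
    - [0, 0, -0.168]
    - [0, 0, -0.168]
    - [0, 0, -0.168]

```text
t: 2.18
tcp_pos: [0.5395, 0.2123, 0.1997]
tool_rot: [0.112, 0.994, 0.0, -0.001]
force: [0.1, -0.1, -1.0]
finger_gap: 0.603
gripper_force: 0.0
```

```bash
python3 - <<'E'
from h import *
plan([(459,334,150,197.3),(459,334,46,197.3)]); st=manip.sense();print(st["q"],st["t"],st["force"])
s=snap("top"); pickle.dump(s,open("top1.pkl","wb"));cv2.imwrite("pics/top1.png",s["pixels"][:,:,::-1])
P=cloud(s); z=P[...,2]
S=np.zeros((384,512),bool); S[180:255,105:170]=1
m=(S&(z>.072)&(z<.1)).astype(np.uint8); print(m.sum())
c=max(cv2.findContours(m,0,1)[0],key=cv2.contourArea)[:,0]
print(cv2.minAreaRect(np.array([world(s,u,v,.085)[:2]*1000 for u,v in c],np.float32)))
E
```

```text
at [539.5 212.3 199.7] 167.12 tilt [ 1.4e-03  2.0e-04 -1.0e+00]
[0.132, 0.1259, 0.0621] rz -0.1677 len 154
[-0.0, 0.0, 0.13] rz -0.0 len 104
[ 1.81787835e-01  4.72120925e-01  1.55257228e+00  8.42888992e-04
  1.11815142e+00 -1.16460859e+00] 2.1833 [ 0.11347056 -0.0758373  -1.01152905]
69
((467.6259460449219, 336.22662353515625), (22.52117919921875, 26.77411460876465), 9.8073091506958)
```

>>> apply_moves:
  claw: [0.2, 0.2, 0.2, 0.2, 0.2]
  travel:
    - [0.132, 0.126, 0.062]
    - [0.132, 0.126, 0.062]
    - [0.132, 0.126, 0.062]
    - [0.132, 0.126, 0.062]
    - [0.132, 0.126, 0.062]
  turn:
    - [0, 0, -0.168]
    - [0, 0, -0.168]
    - [0, 0, -0.168]
    - [0, 0, -0.168]
    - [0, 0, -0.168]

```text
t: 2.65
tcp_pos: [0.4558, 0.3345, 0.1479]
tool_rot: [-0.153, 0.988, -0.0, -0.004]
force: [-0.3, -1.1, 0.3]
finger_gap: 0.597
gripper_force: 0.0
```

>>> apply_moves:
  claw: [0.2, 0.2, 0.2, 0.2, 0.2]
  travel:
    - [0, 0, 0.035]
    - [0, 0, 0.07]
    - [0, 0, 0.1]
    - [0, 0, 0.125]
    - [0, 0, 0.136]
  turn:
    - [0, 0, 0]
    - [0, 0, 0]
    - [0, 0, 0]
    - [0, 0, 0]
    - [0, 0, 0]

```text
t: 3.07
tcp_pos: [0.4595, 0.3306, 0.0388]
tool_rot: [-0.148, 0.989, -0.001, -0.003]
force: [-0.2, -0.5, 0.2]
finger_gap: 0.602
gripper_force: 0.0
```

```bash
python3 - <<'E'
from h import *
plan([(459,334,41,197.3)]); print(manip.sense()["force"])
s=snap("scene"); cv2.imwrite("pics/sc1.png",cv2.resize(s["pixels"][110:200,240:380,::-1],(800,514),interpolation=cv2.INTER_CUBIC))
E
```

```text
at [459.5 330.6  38.8] -163.0 tilt [ 5.5e-03 -7.0e-04 -1.0e+00]
[-0.0007, 0.0042, -0.0028] rz -0.0016 len 4
[-0.20270974 -0.49638177  0.18907299]
```

View pics/sc1.png

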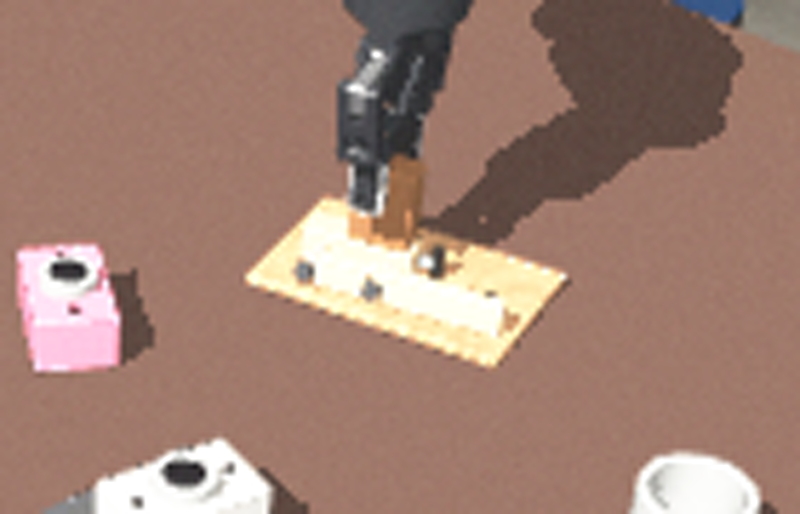

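The picture shows the fingers at about (370,180), either side of the handle at (405,200), ready to close.

>>> apply_moves:
  claw: [0.2, 0.2, -1, -1, -1]
  travel:
    - [0, -0.001, 0]
    - [0, -0.001, 0]
    - [0, -0.001, 0]
    - [0, -0.001, 0]
    - [0, -0.001, 0]
  turn:
    - [0, 0, 0]
    - [0, 0, 0]
    - [0, 0, 0]
    - [0, 0, 0]
    - [0, 0, 0]
  newtons: 110

```text
t: 3.53
tcp_pos: [0.4625, 0.3315, 0.043]
tool_rot: [-0.148, 0.989, 0.0, 0.001]
force: [-0.2, 1.8, 2.8]
finger_gap: 0.251
gripper_force: 106.8
```

>>> apply_moves:
  claw: [-1, -1, -1, -1, -1]
  travel:
    - [0, 0, 0]
    - [0, 0, 0]
    - [0, 0, 0]
    - [0, 0, 0]
    - [0, 0, 0]
  turn:
    - [0, 0, 0]
    - [0, 0, 0]
    - [0, 0, 0]
    - [0, 0, 0]
    - [0, 0, 0]

```text
t: 3.95
tcp_pos: [0.4625, 0.3316, 0.0429]
tool_rot: [-0.148, 0.989, 0.0, 0.001]
force: [-0.9, 1.6, 7.1]
finger_gap: 0.256
gripper_force: 107.0
```

```bash
python3 - <<'E'
from h import *
plan([]); st=manip.sense(); print(st["force"],st["gripper_force"],st["finger_gap"])
E
```

```text
at [462.5 331.6  42.9] -162.98 tilt [-2.6e-03  6.0e-04 -1.0e+00]
[-0.85748258  1.55746551  7.11301671] 106.99915366480127 0.25588598809880964
```

```bash
cat >> h.py <<'E'
JY=np.radians(-99.6); JC=np.array([537,-65.]); EX=np.array([np.cos(JY),np.sin(JY)]); EY=np.array([-EX[1],EX[0]])
def tojig(p): d=np.array(p)[...,:2]-JC; return np.stack([d@EX,d@EY],-1)
def fromjig(x,y): return JC+x*EX+y*EY
E
python3 - <<'E'
from h import *
s=pickle.load(open("top.pkl","rb")); im=s["pixels"]
print("block",tojig([549.9,52.0]))
for w in cv2.boxPoints(((549.9,52.0),(79.8,49.7),74.3)): print("corner",tojig(w))
for uv in ((205+(368-330)/470*125,165+160/263*70),): print("bolt",uv,tojig(world(s,*uv,.014)*1000))
a=np.radians(17.3); ex=np.array([np.cos(a),np.sin(a)]); ey=np.array([-ex[1],ex[0]])
def st(u,v,z): d=world(s,110+u/6,180+v/6,z)[:2]*1000-[459,334]; return np.round([d@ex,d@ey],1)
print("pad",[st(u,v,.03) for u,v in((120,180),(138,180),(138,190),(150,200),(150,178))])
print("sole side", st(190,205,.03),"bar inner",st(180,75,.03),st(215,260,.03),"outer",st(195,60,.03),st(245,280,.03), "rear",st(150,295,.03),st(205,330,.03))
E
```

```text
block [-117.51285317   -6.79259449]
corner [-80.47942995 -35.7418048 ]
corner [-75.19811799  13.67683497]
corner [-154.54628078   22.1566646 ]
corner [-159.82759273  -27.26197517]
bolt (215.10638297872342, 207.58555133079847) [-154.27218218  -55.11930302]
pad [array([38.9, 12.3]), array([36.4,  3.4]), array([31.4,  4.7]), array([24.7, -0. ]), array([35.8, -2.8])]
sole side [ 16.7 -19.2] bar inner [ 83.4 -30.5] [-14.2 -24.7] outer [ 88.9 -39.9] [-28.3 -37. ] rear [-22.6  11.7] [-47.5 -11.1]
```

```bash
python3 - <<'E'
from h import *
g=fromjig(-203.4,-19); print(g)
plan([(462.5,331.6,140,197),(490,270,140,168),(510,220,140,138.8),(530,180,140,109.6),(g[0],g[1],140,80.4),(g[0],g[1],60,80.4)])
E
```

```text
[552.18683838 138.72020013]
at [462.5 331.6  42.9] -162.98 tilt [-2.6e-03  6.0e-04 -1.0e+00]
[0.0, 0.0, -0.1214] rz 0.0001 len 97
[-0.0104, -0.0837, -0.0] rz 0.1611 len 67
[-0.0374, -0.0559, -0.0] rz 0.1622 len 54
[-0.0517, -0.0212, -0.0] rz 0.1622 len 45
[-0.0579, 0.0088, -0.0] rz 0.1622 len 47
[0.0, 0.0, 0.1] rz -0.0 len 80
```

>>> apply_moves:
  claw: [-1, -1, -1, -1, -1]
  travel:
    - [0, 0, -0.02]
    - [0, 0, -0.05]
    - [0, 0, -0.08]
    - [0, 0, -0.11]
    - [0, 0, -0.121]
  turn:
    - [0, 0, 0]
    - [0, 0, 0]
    - [0, 0, 0]
    - [0, 0, 0]
    - [0, 0, 0]

```text
t: 4.37
tcp_pos: [0.463, 0.3314, 0.1413]
tool_rot: [-0.148, 0.989, 0.0, 0.002]
force: [1.0, -0.7, -0.9]
finger_gap: 0.256
gripper_force: 107.2
```

>>> apply_moves:
  claw: [-1, -1, -1, -1, -1]
  travel:
    - [-0.002, -0.02, 0]
    - [-0.004, -0.04, 0]
    - [-0.006, -0.06, 0]
    - [-0.008, -0.075, 0]
    - [-0.01, -0.084, 0]
  turn:
    - [0, 0, 0.03]
    - [0, 0, 0.065]
    - [0, 0, 0.1]
    - [0, 0, 0.135]
    - [0, 0, 0.161]

```text
t: 4.78
tcp_pos: [0.4885, 0.2673, 0.1375]
tool_rot: [0.107, 0.994, -0.001, -0.001]
force: [-0.6, 0.2, -1.4]
finger_gap: 0.255
gripper_force: 107.4
```

>>> apply_moves:
  claw: [-1, -1, -1, -1, -1]
  travel:
    - [-0.007, -0.011, 0]
    - [-0.015, -0.022, 0]
    - [-0.022, -0.033, 0]
    - [-0.03, -0.045, 0]
    - [-0.037, -0.056, 0]
  turn:
    - [0, 0, 0.032]
    - [0, 0, 0.065]
    - [0, 0, 0.097]
    - [0, 0, 0.13]
    - [0, 0, 0.162]

```text
t: 5.2
tcp_pos: [0.5079, 0.218, 0.1374]
tool_rot: [0.354, 0.935, -0.001, -0.001]
force: [-0.2, -0.2, -1.0]
finger_gap: 0.25
gripper_force: 107.3
```

>>> apply_moves:
  claw: [-1, -1, -1, -1, -1]
  travel:
    - [-0.01, -0.004, 0]
    - [-0.02, -0.008, 0]
    - [-0.03, -0.013, 0]
    - [-0.04, -0.017, 0]
    - [-0.052, -0.021, 0]
  turn:
    - [0, 0, 0.032]
    - [0, 0, 0.065]
    - [0, 0, 0.097]
    - [0, 0, 0.13]
    - [0, 0, 0.162]

```text
t: 5.62
tcp_pos: [0.5278, 0.1784, 0.1373]
tool_rot: [0.578, 0.816, -0.001, -0.001]
force: [-0.4, -0.5, -2.1]
finger_gap: 0.254
gripper_force: 107.3
```

>>> apply_moves:
  claw: [-1, -1, -1, -1, -1]
  travel:
    - [-0.012, 0.002, 0]
    - [-0.024, 0.004, 0]
    - [-0.036, 0.006, 0]
    - [-0.048, 0.007, 0]
    - [-0.058, 0.009, 0]
  turn:
    - [0, 0, 0.035]
    - [0, 0, 0.07]
    - [0, 0, 0.1]
    - [0, 0, 0.135]
    - [0, 0, 0.162]

```text
t: 6.03
tcp_pos: [0.5505, 0.1369, 0.1373]
tool_rot: [0.765, 0.645, -0.001, -0.001]
force: [0.3, 0.4, -1.1]
finger_gap: 0.254
gripper_force: 107.3
```

>>> apply_moves:
  claw: [-1, -1]
  travel:
    - [0, 0, 0]
    - [0, 0, 0]
  turn:
    - [0, 0, 0]
    - [0, 0, 0]

```text
t: 6.2
tcp_pos: [0.5507, 0.1375, 0.1376]
tool_rot: [0.762, 0.647, -0.001, -0.001]
force: [-0.6, -0.4, -1.3]
finger_gap: 0.25
gripper_force: 107.3
```

```bash
python3 - <<'E'
from h import *
g=fromjig(-203.4,-19)
plan([(g[0],g[1],51,80.4)]); st=manip.sense(); print(st["force"],st["gripper_force"],st["finger_gap"],st["ft_torque"])
s=snap("scene"); cv2.imwrite("pics/sc2.png",cv2.resize(s["pixels"][110:260,170:370,::-1],(800,600),interpolation=cv2.INTER_CUBIC)); pickle.dump(s,open("sc2.pkl","wb"))
s=snap("top"); pickle.dump(s,open("top2.pkl","wb"))
E
```

```text
at [550.7 137.5 137.6] 80.64 tilt [-4.e-04 -2.e-03 -1.e+00]
[0.0019, 0.0016, 0.1082] rz 0.0013 len 87
[-0.62186667 -0.36171927 -1.267669  ] 107.28331449441612 0.2504244734402699 [0.0230945  0.04193238 0.01624186]
```

View pics/sc2.png

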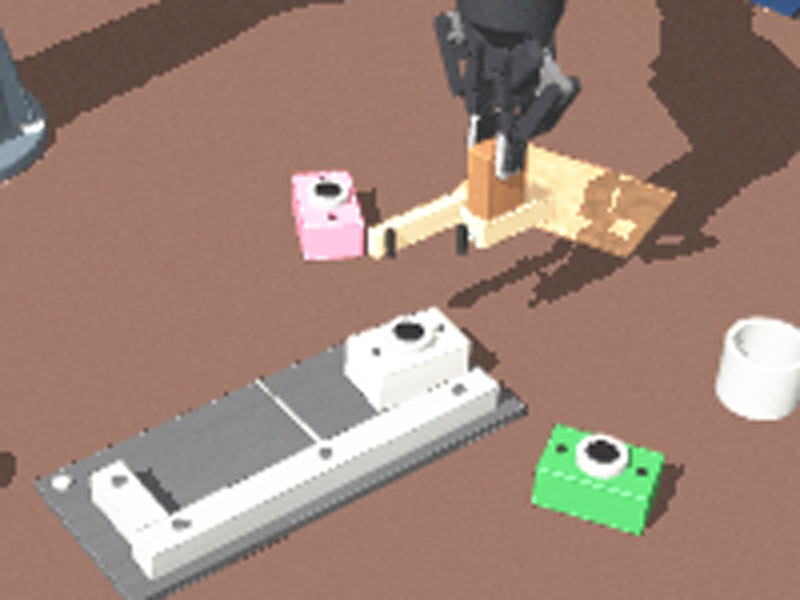

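The stick is held level. The heel pad shows at (462,238) and the cheek pad at (389,242); the block is still askew on the plate. I cast both pads onto their known height.

```bash
python3 - <<'E'
from h import *
s=pickle.load(open("sc2.pkl","rb")); s2=pickle.load(open("top2.pkl","rb"))
p0=np.array([550.7,137.5]); a=np.radians(80.64+180); ex=np.array([np.cos(a),np.sin(a)]); ey=np.array([-ex[1],ex[0]])
def f(s,u,v,z): d=world(s,u,v,z)[:2]*1000-p0; return np.round([d@ex,d@ey],1)
for n,(u,v) in dict(heel=(170+461.5/4,110+238/4),cheek=(170+390/4,110+242/4),bartip=(170+376/4,110+245/4)).items(): print(n,f(s,u,v,.1137))
P=cloud(s); 
d=P[...,:2]*1000-p0; X=d@ex;Y=d@ey;z=P[...,2]*1000
m=(abs(X)<110)&(abs(Y)<50)&(z>95)&(z<130)&(X>20); print(np.c_[X[m],Y[m],z[m]].round()[::8])
im=s["pixels"].max(-1); k=m&(im<80); print("dark",np.c_[X[k],Y[k],z[k]].round())
E
```

```text
heel [29.8  6.3]
cheek [ 76.8 -20.1]
bartip [ 87.6 -23. ]
[[ 26. -35. 123.]
 [ 26. -24. 126.]
 [ 26. -24. 122.]
 [ 42. -24. 125.]
 [ 65. -29. 127.]
 [ 39. -22. 121.]
 [ 71. -35. 122.]
 [ 50. -23. 121.]
 [ 23.   4. 126.]
 [ 66. -23. 124.]
 [ 34. -23. 111.]
 [ 20.   6. 122.]
 [ 79. -21. 127.]
 [ 46. -23. 112.]
 [ 33.  12. 128.]
 [ 81. -22. 123.]
 [ 52. -20. 112.]
 [ 26.   9. 119.]
 [ 82. -21. 121.]
 [ 50. -22. 107.]
 [ 24.  16. 119.]
 [ 69. -23. 110.]
 [ 21.   4. 107.]
 [ 79. -24. 110.]
 [ 32.  12. 113.]
 [ 77. -21. 108.]
 [ 89. -21. 109.]
 [ 87. -23. 104.]]
dark [[ 33.   7. 128.]
 [ 79. -21. 127.]
 [ 35.   9. 126.]
 [ 33.  12. 128.]
 [ 81. -18. 126.]
 [ 35.  10. 124.]
 [ 36.  16. 127.]
 [ 79. -20. 120.]
 [ 35.  10. 120.]
 [ 33.  12. 120.]
 [ 81. -18. 119.]
 [ 38.  13. 119.]
 [ 35.  15. 119.]
 [ 81. -17. 116.]
 [ 37.  13. 115.]
 [ 32.  12. 113.]
 [ 77. -21. 108.]
 [ 37.  13. 111.]
 [ 79. -19. 106.]
 [ 76. -18. 106.]]
```

>>> apply_moves:
  claw: [-1, -1, -1, -1, -1]
  travel:
    - [0.002, -0.001, 0.025]
    - [0.002, -0.001, 0.05]
    - [0.002, -0.001, 0.075]
    - [0.002, -0.001, 0.095]
    - [0.002, -0.001, 0.108]
  turn:
    - [0, 0, 0.001]
    - [0, 0, 0.001]
    - [0, 0, 0.001]
    - [0, 0, 0.001]
    - [0, 0, 0.001]

```text
t: 6.72
tcp_pos: [0.5493, 0.14, 0.0503]
tool_rot: [0.763, 0.646, -0.001, -0.001]
force: [0.0, -0.2, -1.3]
finger_gap: 0.255
gripper_force: 107.2
```

>>> apply_moves:
  claw: [-1, -1]
  travel:
    - [0, 0, 0]
    - [0, 0, 0]
  turn:
    - [0, 0, 0]
    - [0, 0, 0]

```text
t: 6.88
tcp_pos: [0.5504, 0.1398, 0.0518]
tool_rot: [0.764, 0.646, -0.0, -0.0]
force: [-0.1, -0.8, -0.9]
finger_gap: 0.254
gripper_force: 107.1
```

```bash
cat >> h.py <<'E'
def rep():
    st=manip.sense(); p=st["tcp_pos"]*1000; M=Ro.from_quat(st["tool_rot"]).as_matrix(); f=st["force"]
    print("t",round(st["t"],1),"jig",tojig(p).round(1),"z",p[2].round(1),"yaw",np.degrees(np.arctan2(M[1,0],M[0,0])).round(2),"Fjig",np.round([f[:2]@EX,f[:2]@EY,f[2]],1),"grip",round(st["gripper_force"]))
def blk(n="top"):
    s=snap(n); P=cloud(s); J=tojig(P[...,:2]*1000); z=P[...,2]
    m=((z>.0425)&(z<.058)&(abs(J[...,0])<185)&(abs(J[...,1])<62)).astype(np.uint8)
    k,l,stt,ce=cv2.connectedComponentsWithStats(m)
    for i in range(1,k):
        if stt[i,4]<80: continue
        c=max(cv2.findContours((l==i).astype(np.uint8),0,1)[0],key=cv2.contourArea)[:,0]
        r=cv2.minAreaRect(np.array([tojig(world(s,u,v,.046)[:2]*1000) for u,v in c],np.float32)); print("block",np.round(r[0],1),np.round(r[1],1),round(r[2],1))
    return s
E
python3 - <<'E'
from h import *
rep(); s=blk(); cv2.imwrite("pics/top3.png",cv2.resize(s["pixels"][160:240,190:330,::-1],(800,457),interpolation=cv2.INTER_CUBIC))
E
```

```text
t 6.9 jig [-204.2  -20.9] z 51.8 yaw 80.44 Fjig [ 0.8 -0.  -0.9] grip 107
block [-117.6   -7. ] [49.8 79.8] 84.5
```

View pics/top3.png

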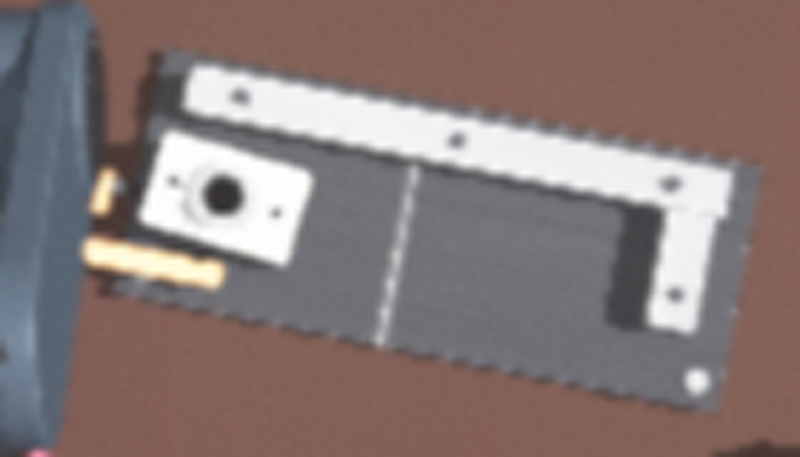

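The heel (105,190) is behind the block and the cheek (220,270) is beside it. Both have clearance, so I press towards the fence.

>>> apply_moves:
  claw: [-1, -1, -1, -1, -1]
  travel:
    - [0, 0.003, 0]
    - [0, 0.006, 0]
    - [0, 0.009, 0]
    - [0, 0.011, 0]
    - [0, 0.0125, 0]
  turn:
    - [0, 0, 0]
    - [0, 0, 0]
    - [0, 0, 0]
    - [0, 0, 0]
    - [0, 0, 0]

```text
t: 7.35
tcp_pos: [0.5587, 0.1383, 0.0522]
tool_rot: [0.764, 0.645, -0.001, -0.002]
force: [-4.6, 1.6, 0.9]
finger_gap: 0.251
gripper_force: 106.4
```

>>> apply_moves:
  claw: [-1, -1, -1, -1, -1]
  travel:
    - [0, 0.0015, 0]
    - [0, 0.003, 0]
    - [0, 0.0045, 0]
    - [0, 0.006, 0]
    - [0, 0.0075, 0]
  turn:
    - [0, 0, 0]
    - [0, 0, 0]
    - [0, 0, 0]
    - [0, 0, 0]
    - [0, 0, 0]

```text
t: 7.77
tcp_pos: [0.5638, 0.1371, 0.0518]
tool_rot: [0.764, 0.645, -0.002, -0.002]
force: [-4.9, 1.3, 1.4]
finger_gap: 0.249
gripper_force: 106.2
```

```bash
python3 - <<'E'
from h import *
rep(); blk()
E
```

```text
t 7.8 jig [-203.7   -7.3] z 51.8 yaw 80.32 Fjig [-0.5 -5.1  1.4] grip 106
block [-116.5   -3.6] [53.4 79. ] 83.4
```

>>> apply_moves:
  claw: [-1, -1, -1, -1, -1]
  travel:
    - [0, 0.0015, 0]
    - [0, 0.003, 0]
    - [0, 0.0045, 0]
    - [0, 0.006, 0]
    - [0, 0.0075, 0]
  turn:
    - [0, 0, 0]
    - [0, 0, 0]
    - [0, 0, 0]
    - [0, 0, 0]
    - [0, 0, 0]

```text
t: 8.23
tcp_pos: [0.5702, 0.136, 0.0518]
tool_rot: [0.764, 0.645, -0.002, -0.002]
force: [-5.3, 1.6, 1.5]
finger_gap: 0.249
gripper_force: 106.2
```

```bash
python3 - <<'E'
from h import *
rep(); blk()
E
```

```text
t 8.2 jig [-203.7   -0.8] z 51.8 yaw 80.33 Fjig [-0.7 -5.5  1.5] grip 106
block [-115.8    4.5] [50. 80.] 81.5
```

>>> apply_moves:
  claw: [-1, -1, -1, -1, -1]
  travel:
    - [0, 0.001, 0]
    - [0, 0.002, 0]
    - [0, 0.003, 0]
    - [0, 0.004, 0]
    - [0, 0.005, 0]
  turn:
    - [0, 0, 0]
    - [0, 0, 0]
    - [0, 0, 0]
    - [0, 0, 0]
    - [0, 0, 0]

```text
t: 8.7
tcp_pos: [0.5726, 0.1355, 0.0515]
tool_rot: [0.764, 0.645, -0.003, -0.003]
force: [-7.0, 2.7, 2.2]
finger_gap: 0.256
gripper_force: 106.1
```

```bash
python3 - <<'E'
from h import *
rep(); blk()
E
```

```text
t 8.7 jig [-203.6    1.6] z 51.5 yaw 80.29 Fjig [-1.5 -7.4  2.2] grip 106
block [-116.1    4.2] [53.6 79.8] 82.8
```

>>> apply_moves:
  claw: [-1, -1, -1, -1, -1]
  travel:
    - [0, 0.001, 0]
    - [0, 0.002, 0]
    - [0, 0.003, 0]
    - [0, 0.004, 0]
    - [0, 0.005, 0]
  turn:
    - [0, 0, 0]
    - [0, 0, 0]
    - [0, 0, 0]
    - [0, 0, 0]
    - [0, 0, 0]

```text
t: 9.17
tcp_pos: [0.5738, 0.1351, 0.051]
tool_rot: [0.765, 0.644, -0.005, -0.005]
force: [-10.7, 1.9, 4.0]
finger_gap: 0.253
gripper_force: 106.1
```

```bash
python3 - <<'E'
from h import *
rep(); blk()
E
```

```text
t 9.2 jig [-203.5    2.9] z 51.0 yaw 80.22 Fjig [ -0.1 -10.9   4. ] grip 106
block [-115.5    6. ] [49.8 80. ] 81.5
```

>>> apply_moves:
  claw: [-1, -1, -1, -1, -1]
  travel:
    - [0, -0.005, 0]
    - [0, -0.0125, 0]
    - [-0.005, -0.0125, 0]
    - [-0.01, -0.0125, 0]
    - [-0.01, -0.0125, 0]
  turn:
    - [0, 0, 0]
    - [0, 0, 0]
    - [0, 0, 0]
    - [0, 0, 0]
    - [0, 0, 0]

```text
t: 9.63
tcp_pos: [0.5698, 0.1274, 0.0522]
tool_rot: [0.764, 0.645, 0.0, 0.0]
force: [-2.5, 1.0, -2.1]
finger_gap: 0.255
gripper_force: 107.1
```

```bash
python3 - <<'E'
from h import *
rep(); blk()
E
```

```text
t 9.6 jig [-195.2    0.2] z 52.2 yaw 80.36 Fjig [-0.5 -2.7 -2.1] grip 107
block [-114.2    7.5] [50.  79.2] 83.7
```

>>> apply_moves:
  claw: [-1, -1, -1, -1, -1]
  travel:
    - [0, 0.002, 0]
    - [0, 0.004, 0]
    - [0, 0.006, 0]
    - [0, 0.008, 0]
    - [0, 0.0095, 0]
  turn:
    - [0, 0, 0]
    - [0, 0, 0]
    - [0, 0, 0]
    - [0, 0, 0]
    - [0, 0, 0]

```text
t: 10.1
tcp_pos: [0.5722, 0.1269, 0.051]
tool_rot: [0.764, 0.645, -0.004, -0.003]
force: [-7.9, -0.3, -0.5]
finger_gap: 0.25
gripper_force: 106.3
```

```bash
python3 - <<'E'
from h import *
rep(); blk()
E
```

```text
t 10.1 jig [-195.1    2.7] z 51.0 yaw 80.3 Fjig [ 1.6 -7.7 -0.5] grip 106
block [-114.2    7.8] [49.9 79.7] 84.5
```

>>> apply_moves:
  claw: [-1, -1, -1, -1, -1]
  travel:
    - [0, 0.001, 0]
    - [0, 0.002, 0]
    - [0, 0.003, 0]
    - [0, 0.004, 0]
    - [0, 0.004, 0]
  turn:
    - [0, 0, 0]
    - [0, 0, 0]
    - [0, 0, 0]
    - [0, 0, 0]
    - [0, 0, 0]

```text
t: 10.57
tcp_pos: [0.5733, 0.1261, 0.0505]
tool_rot: [0.764, 0.645, -0.006, -0.005]
force: [-10.2, -0.5, -0.5]
finger_gap: 0.254
gripper_force: 106.2
```

```bash
python3 - <<'E'
from h import *
rep(); blk()
E
```

```text
t 10.6 jig [-194.5    3.9] z 50.5 yaw 80.29 Fjig [  2.2 -10.   -0.5] grip 106
block [-113.7    7.3] [52.6 79.3] 85.3
```

```bash
python3 - <<'E'
from h import *
rep(); s=snap("top"); a=s["pixels"][160:225,195:295,::-1]
s2=snap("scene"); b=s2["pixels"][170:270,170:320,::-1]
o=np.vstack([cv2.resize(a,(460,299),interpolation=2),cv2.resize(b,(460,300),interpolation=2)[:301]])
cv2.imwrite("pics/m1.png",o)
for q,n in((s,"top"),(s2,"scene")):
    P=cloud(q); J=tojig(P[...,:2]*1000); z=P[...,2]*1000
    m=(z>42.5)&(z<49)&(J[...,0]>-170)&(J[...,0]<0)&(abs(J[...,1])<45); X=J[m]
    for lo in range(-145,-80,10):
        k=X[(X[:,0]>lo)&(X[:,0]<lo+10)]; print(n,lo,k[:,1].min().round(1),k[:,1].max().round(1),end=" ;")
    print()
E
```

```text
t 10.6 jig [-194.5    3.9] z 50.5 yaw 80.29 Fjig [ 2.4 -9.6 -0.1] grip 106
top -145 -13.9 35.3 ;top -135 -25.4 34.9 ;top -125 -28.5 33.0 ;top -115 -15.5 32.7 ;top -105 -16.6 31.5 ;top -95 -17.8 30.7 ;top -85 -18.3 31.2 ;
scene -145 -14.9 37.8 ;scene -135 19.3 37.3 ;scene -125 23.7 36.4 ;scene -115 -19.2 34.8 ;scene -105 -14.4 33.8 ;scene -95 -17.9 33.5 ;scene -85 -16.2 31.7 ;
```

View pics/m1.png

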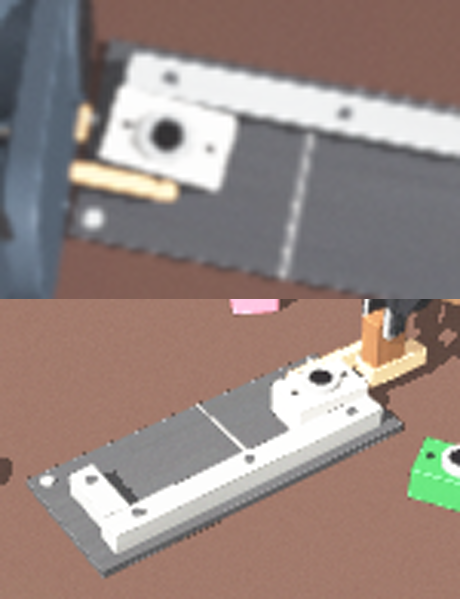

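The block's rear corner is on the fence, with its front still about 4–5 mm off (pixel 235,120). I press a little more.

>>> apply_moves:
  claw: [-1, -1, -1, -1, -1]
  travel:
    - [0, 0.0008, 0]
    - [0, 0.0016, 0]
    - [0, 0.0024, 0]
    - [0, 0.0032, 0]
    - [0, 0.0032, 0]
  turn:
    - [0, 0, 0]
    - [0, 0, 0]
    - [0, 0, 0]
    - [0, 0, 0]
    - [0, 0, 0]

```text
t: 11.13
tcp_pos: [0.5742, 0.1255, 0.0501]
tool_rot: [0.764, 0.645, -0.007, -0.006]
force: [-11.0, -1.1, -2.0]
finger_gap: 0.257
gripper_force: 106.2
```

```bash
cat >> h.py <<'E'
def side():
    for n in("top","scene"):
        P=cloud(snap(n)); J=tojig(P[...,:2]*1000); z=P[...,2]*1000
        m=(z>42.5)&(z<49)&(J[...,0]<122)&(J[...,0]>-170)&(abs(J[...,1])<45); X=J[m]; xf=np.percentile(X[:,0],99.5); lo=np.arange(xf-75,xf-8,6)
        y=[X[(X[:,0]>l)&(X[:,0]<l+6)][:,1].max() for l in lo]; c=np.polyfit(lo,y,1); print(n,"front x",xf.round(1),"slope deg",np.degrees(c[0]).round(2),"y rear/front",np.polyval(c,[lo[0],lo[-1]]).round(1))
E
python3 - <<'E'
from h import *
rep(); side()
E
```

```text
t 11.1 jig [-194.     4.9] z 50.1 yaw 80.28 Fjig [  2.9 -10.7  -2. ] grip 106
top front x -73.7 slope deg -4.11 y rear/front [35.5 30.8]
scene front x -73.4 slope deg -6.24 y rear/front [37.3 30.1]
```

>>> apply_moves:
  claw: [-1, -1, -1, -1, -1]
  travel:
    - [0, 0.0008, 0]
    - [0, 0.0016, 0]
    - [0, 0.0024, 0]
    - [0, 0.0024, 0]
    - [0, 0.0024, 0]
  turn:
    - [0, 0, 0]
    - [0, 0, 0]
    - [0, 0, 0]
    - [0, 0, 0]
    - [0, 0, 0]

```text
t: 11.65
tcp_pos: [0.575, 0.125, 0.0498]
tool_rot: [0.764, 0.645, -0.008, -0.006]
force: [-11.8, -1.8, -0.9]
finger_gap: 0.254
gripper_force: 106.2
```

```bash
python3 - <<'E'
from h import *
rep(); side()
E
```

```text
t 11.7 jig [-193.6    5.8] z 49.8 yaw 80.28 Fjig [  3.7 -11.3  -0.9] grip 106
top front x -73.6 slope deg -3.0 y rear/front [35.4 32. ]
scene front x -73.4 slope deg -0.54 y rear/front [35.9 35.3]
```

>>> apply_moves:
  claw: [-1, -1, -1, -1, -1]
  travel:
    - [0, 0.0008, 0]
    - [0, 0.0016, 0]
    - [0, 0.0024, 0]
    - [0, 0.0024, 0]
    - [0, 0.0024, 0]
  turn:
    - [0, 0, 0]
    - [0, 0, 0]
    - [0, 0, 0]
    - [0, 0, 0]
    - [0, 0, 0]

```text
t: 12.17
tcp_pos: [0.5782, 0.1243, 0.0498]
tool_rot: [0.764, 0.645, -0.007, -0.005]
force: [-11.4, -2.8, -1.9]
finger_gap: 0.248
gripper_force: 108.3
```

```bash
python3 - <<'E'
from h import *
rep(); side()
E
```

```text
t 12.2 jig [-193.5    9.1] z 49.8 yaw 80.31 Fjig [  4.7 -10.7  -1.9] grip 108
top front x -72.9 slope deg -1.7 y rear/front [35.6 33.7]
scene front x -72.2 slope deg -2.71 y rear/front [37.6 34.5]
```

>>> apply_moves:
  claw: [-1, -1, -1]
  travel:
    - [0, 0.0008, 0]
    - [0, 0.0012, 0]
    - [0, 0.0012, 0]
  turn:
    - [0, 0, 0]
    - [0, 0, 0]
    - [0, 0, 0]

```text
t: 12.52
tcp_pos: [0.5784, 0.1243, 0.0497]
tool_rot: [0.764, 0.645, -0.008, -0.006]
force: [-12.4, -2.6, -2.2]
finger_gap: 0.249
gripper_force: 108.4
```

```bash
python3 - <<'E'
from h import *
rep(); side(); side(); s=snap("top"); cv2.imwrite("pics/m2.png",cv2.resize(s["pixels"][160:225,195:295,::-1],(800,520),interpolation=2))
E
```

```text
t 12.5 jig [-193.5    9.3] z 49.7 yaw 80.3 Fjig [  4.7 -11.8  -2.2] grip 108
top front x -73.1 slope deg -1.25 y rear/front [35.4 33.9]
scene front x -72.6 slope deg -1.35 y rear/front [37.7 36.2]
top front x -73.1 slope deg -1.04 y rear/front [35.4 34.2]
scene front x -73.4 slope deg -0.25 y rear/front [36.7 36.4]
```

View pics/m2.png

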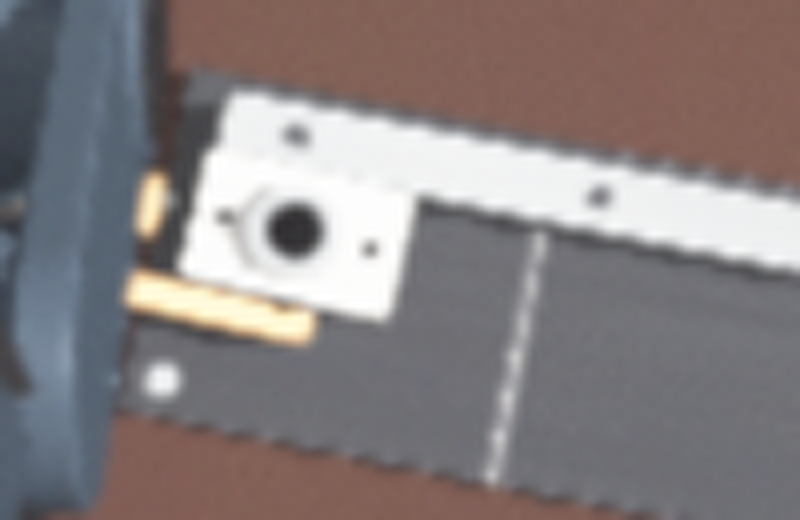

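The block now lies flat along the fence: its upper edge meets the rail from (215,145) to (415,195), and the leading end is well short of the line (540,230). Now I bring up the heel and feed.

>>> apply_moves:
  claw: [-1, -1, -1, -1, -1]
  travel:
    - [-0.002, -0.0005, 0]
    - [-0.004, -0.001, 0]
    - [-0.006, -0.001, 0]
    - [-0.008, -0.001, 0]
    - [-0.01, -0.001, 0]
  turn:
    - [0, 0, 0]
    - [0, 0, 0]
    - [0, 0, 0]
    - [0, 0, 0]
    - [0, 0, 0]

```text
t: 13.18
tcp_pos: [0.5788, 0.1212, 0.0508]
tool_rot: [0.765, 0.644, -0.003, -0.007]
force: [-9.0, 14.3, 1.2]
finger_gap: 0.25
gripper_force: 109.1
```

```bash
python3 - <<'E'
from h import *
rep(); side()
E
```

```text
t 13.2 jig [-190.5   10.1] z 50.8 yaw 80.11 Fjig [-12.6 -11.3   1.2] grip 109
top front x -72.5 slope deg -0.27 y rear/front [35.6 35.3]
scene front x -71.8 slope deg -1.46 y rear/front [38.1 36.4]
```

>>> apply_moves:
  claw: [-1, -1, -1, -1, -1]
  travel:
    - [0, -0.0012, 0]
    - [0, -0.0025, 0]
    - [-0.001, -0.0025, 0]
    - [-0.002, -0.0025, 0]
    - [-0.002, -0.0025, 0]
  turn:
    - [0, 0, 0]
    - [0, 0, 0]
    - [0, 0, 0]
    - [0, 0, 0]
    - [0, 0, 0]

```text
t: 13.7
tcp_pos: [0.5782, 0.1198, 0.051]
tool_rot: [0.765, 0.644, -0.002, -0.005]
force: [-6.9, 9.5, -2.2]
finger_gap: 0.254
gripper_force: 108.6
```

```bash
python3 - <<'E'
from h import *
rep(); side()
E
```

```text
t 13.7 jig [-189.1    9.8] z 51.0 yaw 80.18 Fjig [-8.3 -8.4 -2.2] grip 109
top front x -71.1 slope deg -0.57 y rear/front [35.5 34.8]
scene front x -70.4 slope deg -0.93 y rear/front [38.5 37.4]
```

>>> apply_moves:
  claw: [-1, -1, -1, -1, -1]
  travel:
    - [-0.0015, 0, 0]
    - [-0.003, 0, 0]
    - [-0.005, 0, 0]
    - [-0.007, 0, 0]
    - [-0.009, 0, 0]
  turn:
    - [0, 0, 0]
    - [0, 0, 0]
    - [0, 0, 0]
    - [0, 0, 0]
    - [0, 0, 0]

```text
t: 14.22
tcp_pos: [0.577, 0.1129, 0.051]
tool_rot: [0.765, 0.644, -0.002, -0.005]
force: [-7.2, 11.1, -1.7]
finger_gap: 0.249
gripper_force: 108.7
```

```bash
python3 - <<'E'
from h import *
rep(); side()
E
```

```text
t 14.2 jig [-182.     9.8] z 51.0 yaw 80.18 Fjig [-9.7 -9.  -1.7] grip 109
top front x -63.9 slope deg 0.49 y rear/front [34.9 35.4]
scene front x -63.6 slope deg 1.15 y rear/front [36.3 37.7]
```

>>> apply_moves:
  claw: [-1, -1, -1, -1, -1]
  travel:
    - [-0.003, 0, 0]
    - [-0.006, 0, 0]
    - [-0.009, 0, 0]
    - [-0.012, 0, 0]
    - [-0.015, 0, 0]
  turn:
    - [0, 0, 0]
    - [0, 0, 0]
    - [0, 0, 0]
    - [0, 0, 0]
    - [0, 0, 0]

```text
t: 14.73
tcp_pos: [0.575, 0.1009, 0.0509]
tool_rot: [0.765, 0.644, -0.002, -0.005]
force: [-7.3, 9.0, -1.6]
finger_gap: 0.246
gripper_force: 108.7
```

>>> apply_moves:
  claw: [-1, -1, -1, -1, -1]
  travel:
    - [-0.003, 0, 0]
    - [-0.006, 0, 0]
    - [-0.009, 0, 0]
    - [-0.012, 0, 0]
    - [-0.015, 0, 0]
  turn:
    - [0, 0, 0]
    - [0, 0, 0]
    - [0, 0, 0]
    - [0, 0, 0]
    - [0, 0, 0]

```text
t: 15.15
tcp_pos: [0.573, 0.089, 0.0509]
tool_rot: [0.765, 0.644, -0.002, -0.005]
force: [-6.9, 9.8, -2.4]
finger_gap: 0.252
gripper_force: 108.7
```

```bash
python3 - <<'E'
from h import *
rep(); side()
E
```

```text
t 15.2 jig [-157.9    9.8] z 50.9 yaw 80.18 Fjig [-8.5 -8.5 -2.4] grip 109
top front x -39.9 slope deg 0.08 y rear/front [35.4 35.5]
scene front x -38.5 slope deg 0.86 y rear/front [35.9 36.9]
```

>>> apply_moves:
  claw: [-1, -1, -1, -1, -1]
  travel:
    - [-0.0035, 0, 0]
    - [-0.007, 0, 0]
    - [-0.011, 0, 0]
    - [-0.015, 0, 0]
    - [-0.019, 0, 0]
  turn:
    - [0, 0, 0]
    - [0, 0, 0]
    - [0, 0, 0]
    - [0, 0, 0]
    - [0, 0, 0]

```text
t: 15.67
tcp_pos: [0.5704, 0.074, 0.051]
tool_rot: [0.765, 0.644, -0.002, -0.005]
force: [-8.1, 10.3, -1.2]
finger_gap: 0.253
gripper_force: 108.7
```

>>> apply_moves:
  claw: [-1, -1, -1, -1, -1]
  travel:
    - [-0.004, 0, 0]
    - [-0.008, 0, 0]
    - [-0.012, 0, 0]
    - [-0.016, 0, 0]
    - [-0.02, 0, 0]
  turn:
    - [0, 0, 0]
    - [0, 0, 0]
    - [0, 0, 0]
    - [0, 0, 0]
    - [0, 0, 0]

```text
t: 16.08
tcp_pos: [0.5677, 0.0582, 0.0509]
tool_rot: [0.765, 0.644, -0.002, -0.005]
force: [-6.8, 10.3, -2.0]
finger_gap: 0.248
gripper_force: 108.7
```

```bash
python3 - <<'E'
from h import *
rep(); side()
E
```

```text
t 16.1 jig [-126.6    9.8] z 50.9 yaw 80.19 Fjig [-9.  -8.5 -2. ] grip 109
top front x -8.5 slope deg 1.98 y rear/front [33.6 35.9]
scene front x -7.8 slope deg -0.2 y rear/front [37.8 37.6]
```

>>> apply_moves:
  claw: [-1, -1, -1, -1, -1]
  travel:
    - [-0.004, 0, 0]
    - [-0.008, 0, 0]
    - [-0.012, 0, 0]
    - [-0.016, 0, 0]
    - [-0.02, 0, 0]
  turn:
    - [0, 0, 0]
    - [0, 0, 0]
    - [0, 0, 0]
    - [0, 0, 0]
    - [0, 0, 0]

```text
t: 16.6
tcp_pos: [0.565, 0.0424, 0.0509]
tool_rot: [0.765, 0.644, -0.002, -0.006]
force: [-6.4, 9.5, -1.3]
finger_gap: 0.253
gripper_force: 108.7
```

>>> apply_moves:
  claw: [-1, -1, -1, -1, -1]
  travel:
    - [-0.004, 0, 0]
    - [-0.008, 0, 0]
    - [-0.012, 0, 0]
    - [-0.016, 0, 0]
    - [-0.02, 0, 0]
  turn:
    - [0, 0, 0]
    - [0, 0, 0]
    - [0, 0, 0]
    - [0, 0, 0]
    - [0, 0, 0]

```text
t: 17.02
tcp_pos: [0.5623, 0.0266, 0.0509]
tool_rot: [0.765, 0.644, -0.002, -0.006]
force: [-6.4, 9.5, -1.9]
finger_gap: 0.253
gripper_force: 108.7
```

```bash
python3 - <<'E'
from h import *
rep(); side()
E
```

```text
t 17.0 jig [-94.6   9.7] z 50.9 yaw 80.2 Fjig [-8.3 -7.9 -1.9] grip 109Traceback (most recent call last):
  File "<stdin>", line 2, in <module>
  File "h.py", line 46, in side
    y=[X[(X[:,0]>l)&(X[:,0]<l+6)][:,1].max() for l in lo]; c=np.polyfit(lo,y,1); print(n,"front x",xf.round(1),"slope deg",np.degrees(c[0]).round(2),"y rear/front",np.polyval(c,[lo[0],lo[-1]]).round(1))
       ~~~~~~~~~~~~~~~~~~~~~~~~~~~~~~~~~~~^^
    return umr_maximum(a, axis, None, out, keepdims, initial, where)
ValueError: zero-size array to reduction operation maximum which has no identity
```

>>> apply_moves:
  claw: [-1, -1, -1, -1, -1]
  travel:
    - [-0.004, 0.0001, 0]
    - [-0.008, 0.0002, 0]
    - [-0.012, 0.0003, 0]
    - [-0.016, 0.0003, 0]
    - [-0.02, 0.0003, 0]
  turn:
    - [0, 0, 0]
    - [0, 0, 0]
    - [0, 0, 0]
    - [0, 0, 0]
    - [0, 0, 0]

```text
t: 17.48
tcp_pos: [0.5597, 0.011, 0.0509]
tool_rot: [0.765, 0.644, -0.002, -0.006]
force: [-6.9, 9.9, -1.1]
finger_gap: 0.247
gripper_force: 108.8
```

>>> apply_moves:
  claw: [-1, -1, -1, -1, -1]
  travel:
    - [-0.004, 0, 0]
    - [-0.008, 0, 0]
    - [-0.012, 0, 0]
    - [-0.016, 0.0002, 0]
    - [-0.02, 0.0002, 0]
  turn:
    - [0, 0, 0]
    - [0, 0, 0]
    - [0, 0, 0]
    - [0, 0, 0]
    - [0, 0, 0]

```text
t: 17.9
tcp_pos: [0.5571, -0.0047, 0.0509]
tool_rot: [0.765, 0.644, -0.002, -0.006]
force: [-6.1, 9.7, -0.8]
finger_gap: 0.25
gripper_force: 108.8
```

```bash
python3 - <<'E'
from h import *
rep(); s=snap("scene"); cv2.imwrite("pics/m3.png",cv2.resize(s["pixels"][150:270,160:320,::-1],(800,600),interpolation=2))
E
```

```text
t 17.9 jig [-62.8   9.8] z 50.9 yaw 80.21 Fjig [-8.5 -7.6 -0.8] grip 109
```

View pics/m3.png

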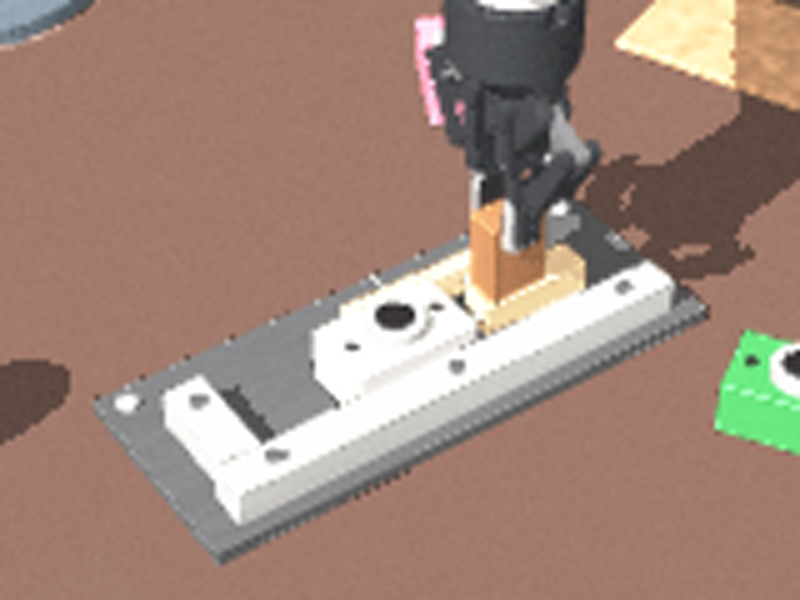

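The block (390,340) slides flat along the fence with the stick tucked behind it. About 65 mm is left to the stop at (215,430).

>>> apply_moves:
  claw: [-1, -1, -1, -1, -1]
  travel:
    - [-0.004, 0.0001, 0]
    - [-0.008, 0.0002, 0]
    - [-0.012, 0.0003, 0]
    - [-0.016, 0.0004, 0]
    - [-0.02, 0.0004, 0]
  turn:
    - [0, 0, 0]
    - [0, 0, 0]
    - [0, 0, 0]
    - [0, 0, 0]
    - [0, 0, 0]

```text
t: 18.37
tcp_pos: [0.5545, -0.0203, 0.0508]
tool_rot: [0.765, 0.644, -0.002, -0.006]
force: [-6.5, 10.9, -0.3]
finger_gap: 0.252
gripper_force: 108.8
```

>>> apply_moves:
  claw: [-1, -1, -1, -1, -1]
  travel:
    - [-0.004, 0, 0]
    - [-0.008, 0, 0]
    - [-0.012, 0, 0]
    - [-0.016, 0.0002, 0]
    - [-0.02, 0.0002, 0]
  turn:
    - [0, 0, 0]
    - [0, 0, 0]
    - [0, 0, 0]
    - [0, 0, 0]
    - [0, 0, 0]

```text
t: 18.78
tcp_pos: [0.5518, -0.0359, 0.0508]
tool_rot: [0.765, 0.644, -0.002, -0.007]
force: [-7.1, 11.2, -0.2]
finger_gap: 0.25
gripper_force: 108.8
```

>>> apply_moves:
  claw: [-1, -1, -1, -1, -1]
  travel:
    - [-0.004, 0, 0]
    - [-0.008, 0, 0]
    - [-0.012, 0, 0]
    - [-0.015, 0.0002, 0]
    - [-0.018, 0.0002, 0]
  turn:
    - [0, 0, 0]
    - [0, 0, 0]
    - [0, 0, 0]
    - [0, 0, 0]
    - [0, 0, 0]

```text
t: 19.2
tcp_pos: [0.5494, -0.0499, 0.0508]
tool_rot: [0.765, 0.644, -0.002, -0.007]
force: [-5.8, 10.7, -0.7]
finger_gap: 0.251
gripper_force: 108.8
```

```bash
python3 - <<'E'
from h import *
rep(); 
s=snap("scene");P=cloud(s); J=tojig(P[...,:2]*1000); z=P[...,2]*1000
m=(z>43)&(z<49)&(J[...,0]<118)&(J[...,0]>-10)&(abs(J[...,1])<33); print(np.percentile(J[m][:,0],[98,99,99.7,100]))
E
```

```text
t 19.2 jig [-16.9   9.8] z 50.8 yaw 80.21 Fjig [-9.6 -7.6 -0.7] grip 109
[100.28966895 100.77031116 101.23981968 101.59657392]
```

>>> apply_moves:
  claw: [-1, -1, -1, -1, -1]
  travel:
    - [-0.003, 0.0001, 0]
    - [-0.006, 0.0002, 0]
    - [-0.009, 0.0003, 0]
    - [-0.012, 0.0004, 0]
    - [-0.015, 0.0004, 0]
  turn:
    - [0, 0, 0]
    - [0, 0, 0]
    - [0, 0, 0]
    - [0, 0, 0]
    - [0, 0, 0]

```text
t: 19.67
tcp_pos: [0.5475, -0.0614, 0.0509]
tool_rot: [0.765, 0.644, -0.002, -0.007]
force: [-6.5, 12.5, 0.5]
finger_gap: 0.25
gripper_force: 108.9
```

>>> apply_moves:
  claw: [-1, -1, -1, -1, -1]
  travel:
    - [-0.001, 0, 0]
    - [-0.002, 0, 0]
    - [-0.003, 0, 0]
    - [-0.004, 0, 0]
    - [-0.005, 0, 0]
  turn:
    - [0, 0, 0]
    - [0, 0, 0]
    - [0, 0, 0]
    - [0, 0, 0]
    - [0, 0, 0]

```text
t: 20.08
tcp_pos: [0.5469, -0.0653, 0.0508]
tool_rot: [0.765, 0.644, -0.002, -0.007]
force: [-6.5, 10.5, 0.5]
finger_gap: 0.251
gripper_force: 108.9
```

```bash
python3 - <<'E'
from h import *
rep()
E
```

```text
t 20.1 jig [-1.3  9.8] z 50.8 yaw 80.21 Fjig [-9.2 -8.2  0.5] grip 109
```

>>> apply_moves:
  claw: [-1, -1, -1, -1]
  travel:
    - [-0.001, 0, 0]
    - [-0.002, 0, 0]
    - [-0.003, 0, 0]
    - [-0.0035, 0, 0]
  turn:
    - [0, 0, 0]
    - [0, 0, 0]
    - [0, 0, 0]
    - [0, 0, 0]

```text
t: 20.42
tcp_pos: [0.5465, -0.0678, 0.0509]
tool_rot: [0.765, 0.644, -0.002, -0.008]
force: [-5.7, 12.9, 0.4]
finger_gap: 0.25
gripper_force: 109.0
```

```bash
python3 - <<'E'
from h import *
rep()
E
```

```text
t 20.4 jig [1.2 9.8] z 50.9 yaw 80.19 Fjig [-11.8  -7.7   0.4] grip 109
```

>>> apply_moves:
  claw: [-1, -1, -1]
  travel:
    - [-0.0006, 0, 0]
    - [-0.0012, 0, 0]
    - [-0.0012, 0, 0]
  turn:
    - [0, 0, 0]
    - [0, 0, 0]
    - [0, 0, 0]

```text
t: 20.67
tcp_pos: [0.5464, -0.068, 0.051]
tool_rot: [0.765, 0.644, -0.001, -0.008]
force: [-6.2, 14.4, 1.9]
finger_gap: 0.246
gripper_force: 109.1
```

```bash
python3 - <<'E'
from h import *
rep()
s=snap("scene");P=cloud(s); J=tojig(P[...,:2]*1000); z=P[...,2]*1000
m=(z>43)&(z<49)&(J[...,0]<140)&(J[...,0]>-10)&(abs(J[...,1])<33); print(np.percentile(J[m][:,0],[98,99,99.7,100]))
E
```

```text
t 20.7 jig [1.4 9.8] z 51.0 yaw 80.17 Fjig [-13.1  -8.5   1.9] grip 109
[117.8053599  118.35111305 119.23635699 119.29961473]
```

>>> apply_moves:
  claw: [-1, -1, -1, -1, -1]
  travel:
    - [0.002, -0.0014, 0]
    - [0.004, -0.0028, 0]
    - [0.006, -0.0042, 0]
    - [0.008, -0.0056, 0]
    - [0.01, -0.007, 0]
  turn:
    - [0, 0, 0]
    - [0, 0, 0]
    - [0, 0, 0]
    - [0, 0, 0]
    - [0, 0, 0]

```text
t: 21.13
tcp_pos: [0.5457, -0.0652, 0.0513]
tool_rot: [0.764, 0.646, -0.002, -0.001]
force: [-5.1, -2.7, -1.3]
finger_gap: 0.25
gripper_force: 108.6
```

```bash
python3 - <<'E'
from h import *
rep()
s=snap("scene");P=cloud(s); J=tojig(P[...,:2]*1000); z=P[...,2]*1000
m=(z>43)&(z<49)&(J[...,0]<140)&(J[...,0]>-10)&(abs(J[...,1])<33); print(np.percentile(J[m][:,0],[98,99,99.7,100]))
E
```

```text
t 21.1 jig [-1.3  8.6] z 51.3 yaw 80.44 Fjig [ 3.5 -4.6 -1.3] grip 109
[117.7360102  118.61518351 118.96606233 119.03873278]
```

>>> apply_moves:
  claw: [-1, -1, -1, -1, -1]
  travel:
    - [-0.002, -0.003, 0]
    - [-0.002, -0.006, 0]
    - [-0.001, -0.01, 0]
    - [0.004, -0.015, 0]
    - [0.01, -0.018, 0]
  turn:
    - [0, 0, 0]
    - [0, 0, 0]
    - [0, 0, 0]
    - [0, 0, 0]
    - [0, 0, 0]

```text
t: 21.6
tcp_pos: [0.5358, -0.0552, 0.0526]
tool_rot: [0.764, 0.645, 0.001, 0.001]
force: [-0.4, -1.0, -2.5]
finger_gap: 0.25
gripper_force: 108.7
```

```bash
python3 - <<'E'
from h import *
rep()
s=snap("scene");P=cloud(s); J=tojig(P[...,:2]*1000); z=P[...,2]*1000
m=(z>43)&(z<49)&(J[...,0]<140)&(J[...,0]>-10)&(abs(J[...,1])<45); print(np.percentile(J[m][:,0],[98,99,99.7,100]))
X=J[m]
for l in range(45,115,10): print(X[(X[:,0]>l)&(X[:,0]<l+10)][:,1].max().round(1),end=" ")
E
```

```text
t 21.6 jig [-9.5 -2.8] z 52.6 yaw 80.38 Fjig [ 1.1 -0.2 -2.5] grip 109
[118.1185036  118.49315925 119.21071201 119.95837408]
37.6 37.7 38.8 36.5 37.2 38.7 36.9
```

```bash
python3 - <<'E'
from h import *
plan([(536,-55.2,150,80.4),(545,45,150,109.6),(540,145,150,138.8),(515,240,150,168),(471,336,150,197),(471,336,60,197)])
E
```

```text
at [534.8 -53.8  52.5] 80.41 tilt [ 1.e-04  8.e-04 -1.e+00]
[-0.0015, 0.0018, -0.1219] rz 0.0001 len 98
[0.1254, -0.0098, -0.0] rz -0.1622 len 101
[0.1199, 0.036, -0.0] rz -0.1622 len 100
[0.1017, 0.0688, -0.0] rz -0.1622 len 98
[0.0787, 0.1059, -0.0] rz -0.1611 len 106
[-0.0, 0.0, 0.1125] rz 0.0 len 90
```

>>> apply_moves:
  claw: [-1, -1, -1, -1, -1]
  travel:
    - [0, 0, -0.02]
    - [0, 0, -0.05]
    - [0, 0, -0.08]
    - [0, 0, -0.11]
    - [0, 0, -0.122]
  turn:
    - [0, 0, 0]
    - [0, 0, 0]
    - [0, 0, 0]
    - [0, 0, 0]
    - [0, 0, 0]

```text
t: 22.07
tcp_pos: [0.5372, -0.0551, 0.153]
tool_rot: [0.764, 0.646, 0.002, 0.003]
force: [1.2, -0.3, -1.7]
finger_gap: 0.248
gripper_force: 108.9
```

>>> apply_moves:
  claw: [-1, -1, -1, -1, -1]
  travel:
    - [0.025, -0.002, 0]
    - [0.05, -0.004, 0]
    - [0.075, -0.006, 0]
    - [0.1, -0.008, 0]
    - [0.125, -0.01, 0]
  turn:
    - [0, 0, -0.03]
    - [0, 0, -0.065]
    - [0, 0, -0.1]
    - [0, 0, -0.13]
    - [0, 0, -0.162]

```text
t: 22.48
tcp_pos: [0.5436, 0.0462, 0.1493]
tool_rot: [0.575, 0.818, -0.0, 0.0]
force: [0.5, 0.8, -1.4]
finger_gap: 0.251
gripper_force: 108.9
```

>>> apply_moves:
  claw: [-1, -1, -1, -1, -1]
  travel:
    - [0.024, 0.007, 0]
    - [0.048, 0.014, 0]
    - [0.072, 0.021, 0]
    - [0.096, 0.029, 0]
    - [0.12, 0.036, 0]
  turn:
    - [0, 0, -0.032]
    - [0, 0, -0.065]
    - [0, 0, -0.097]
    - [0, 0, -0.13]
    - [0, 0, -0.162]

```text
t: 22.9
tcp_pos: [0.5385, 0.1464, 0.1492]
tool_rot: [0.35, 0.937, -0.0, 0.0]
force: [0.8, 0.6, -1.5]
finger_gap: 0.248
gripper_force: 108.9
```

>>> apply_moves:
  claw: [-1, -1, -1, -1, -1]
  travel:
    - [0.02, 0.014, 0]
    - [0.04, 0.028, 0]
    - [0.06, 0.041, 0]
    - [0.08, 0.055, 0]
    - [0.102, 0.069, 0]
  turn:
    - [0, 0, -0.032]
    - [0, 0, -0.065]
    - [0, 0, -0.097]
    - [0, 0, -0.13]
    - [0, 0, -0.162]

```text
t: 23.32
tcp_pos: [0.5136, 0.2415, 0.1491]
tool_rot: [0.103, 0.995, -0.0, 0.0]
force: [0.2, -0.0, -1.8]
finger_gap: 0.251
gripper_force: 108.9
```

>>> apply_moves:
  claw: [-1, -1, -1, -1, -1]
  travel:
    - [0.016, 0.021, 0]
    - [0.032, 0.042, 0]
    - [0.048, 0.064, 0]
    - [0.064, 0.085, 0]
    - [0.079, 0.106, 0]
  turn:
    - [0, 0, -0.032]
    - [0, 0, -0.065]
    - [0, 0, -0.097]
    - [0, 0, -0.13]
    - [0, 0, -0.162]

```text
t: 23.73
tcp_pos: [0.469, 0.3378, 0.149]
tool_rot: [-0.151, 0.989, -0.0, -0.0]
force: [-0.7, -0.2, -2.2]
finger_gap: 0.255
gripper_force: 108.9
```

>>> apply_moves:
  claw: [-1, -1]
  travel:
    - [0, 0, 0]
    - [0, 0, 0]
  turn:
    - [0, 0, 0]
    - [0, 0, 0]

```text
t: 23.9
tcp_pos: [0.4692, 0.3376, 0.1492]
tool_rot: [-0.149, 0.989, -0.0, -0.0]
force: [-0.1, 0.8, -1.6]
finger_gap: 0.251
gripper_force: 108.8
```

```bash
python3 - <<'E'
from h import *
plan([(471,336,50,197)]); print(manip.sense()["force"]); blk("top"); blk("top"); side()
s=snap("scene"); P=cloud(s); z=P[...,2]*1000; d=P[...,:2]*1000-manip.sense()["tcp_pos"][:2]*1000
a=np.radians(17); X=d@[np.cos(a),np.sin(a)]; Y=d@[-np.sin(a),np.cos(a)]
for lo in range(-50,95,15):
    m=(X>lo)&(X<lo+15)&(Y>-45)&(Y<14)&(z>90)&(z<160); print(lo,m.sum(),np.percentile(z[m],[2,50]).round(1) if m.sum()>4 else "",Y[m].min().round() if m.any() else "")
E
```

```text
at [469.2 337.6 149.2] -162.89 tilt [ 3.e-04 -5.e-04 -1.e+00]
[-0.0016, -0.0026, 0.124] rz 0.0006 len 99
[-0.10172044  0.84755618 -1.64071851]
block [79.5 11. ] [49.6 79.4] 89.9
block [79.3 11. ] [49.6 79.9] 89.9
top front x 118.8 slope deg 0.41 y rear/front [34.6 35.1]
scene front x 118.6 slope deg 0.65 y rear/front [37.2 37.9]
-50 42 [120.3 132.3] -43.0
-35 53 [117.6 133.2] -45.0
-20 66 [117.2 135.8] -43.0
-5 67 [118.5 135.7] -43.0
10 76 [117.6 136. ] -42.0
25 51 [117.7 130. ] -41.0
40 34 [116.4 129.7] -42.0
55 30 [117.6 130.9] -40.0
70 34 [115.7 131.4] -42.0
85 16 [117.2 127.8] -41.0
```

>>> apply_moves:
  claw: [-1, -1, -1, -1, -1]
  travel:
    - [0, 0, 0.035]
    - [0, 0, 0.07]
    - [0, 0, 0.1]
    - [0, 0, 0.118]
    - [0, 0, 0.126]
  turn:
    - [0, 0, 0]
    - [0, 0, 0]
    - [0, 0, 0]
    - [0, 0, 0]
    - [0, 0, 0]

```text
t: 24.57
tcp_pos: [0.4689, 0.3353, 0.0465]
tool_rot: [-0.147, 0.989, -0.001, -0.002]
force: [-0.4, -0.6, -1.3]
finger_gap: 0.254
gripper_force: 108.9
```

>>> apply_moves:
  claw: [-1, -1, -1, -1, -1]
  travel:
    - [0, 0, 0.001]
    - [0, 0, 0.002]
    - [0, 0, 0.003]
    - [0, 0, 0.004]
    - [0, 0, 0.005]
  turn:
    - [0, 0, 0]
    - [0, 0, 0]
    - [0, 0, 0]
    - [0, 0, 0]
    - [0, 0, 0]

```text
t: 24.98
tcp_pos: [0.4707, 0.3372, 0.046]
tool_rot: [-0.148, 0.989, 0.0, 0.001]
force: [0.2, 0.3, -1.1]
finger_gap: 0.251
gripper_force: 108.9
```

>>> apply_moves:
  claw: [-1, -1, -1, -1, -1]
  travel:
    - [0, 0, 0.001]
    - [0, 0, 0.002]
    - [0, 0, 0.003]
    - [0, 0, 0.004]
    - [0, 0, 0.004]
  turn:
    - [0, 0, 0]
    - [0, 0, 0]
    - [0, 0, 0]
    - [0, 0, 0]
    - [0, 0, 0]

```text
t: 25.4
tcp_pos: [0.47, 0.3371, 0.0423]
tool_rot: [-0.148, 0.989, 0.0, 0.0]
force: [-0.8, -0.4, 3.0]
finger_gap: 0.248
gripper_force: 109.4
```

>>> apply_moves:
  claw: [-1, -1, 0.1, 0.2, 0.2]
  travel:
    - [0, 0, 0.001]
    - [0, 0, 0.001]
    - [0, 0, 0.001]
    - [0, 0, 0.001]
    - [0, 0, 0.001]
  turn:
    - [0, 0, 0]
    - [0, 0, 0]
    - [0, 0, 0]
    - [0, 0, 0]
    - [0, 0, 0]
  newtons: 30

```text
t: 25.82
tcp_pos: [0.47, 0.3368, 0.0408]
tool_rot: [-0.148, 0.989, -0.0, 0.0]
force: [-0.0, 0.2, 0.4]
finger_gap: 0.596
gripper_force: 0.0
```

>>> apply_moves:
  claw: [0.2, 0.2, 0.2, 0.2, 0.2]
  travel:
    - [0, 0, 0]
    - [0, 0, -0.02]
    - [0, 0, -0.06]
    - [0, 0, -0.1]
    - [0, 0, -0.14]
  turn:
    - [0, 0, 0]
    - [0, 0, 0]
    - [0, 0, 0]
    - [0, 0, 0]
    - [0, 0, 0]

```text
t: 26.23
tcp_pos: [0.4694, 0.3365, 0.1534]
tool_rot: [-0.148, 0.989, -0.0, -0.001]
force: [0.2, -0.0, -0.1]
finger_gap: 0.603
gripper_force: 0.0
```

>>> apply_moves:
  claw: [0.2, 0.2, 0.2, 0.2, 0.2]
  travel:
    - [0.04, 0, -0.02]
    - [0.08, 0, -0.04]
    - [0.1, 0, -0.06]
    - [0.1, 0, -0.08]
    - [0.1, 0, -0.08]
  turn:
    - [0, 0, 0]
    - [0, 0, 0]
    - [0, 0, 0]
    - [0, 0, 0]
    - [0, 0, 0]

```text
t: 26.65
tcp_pos: [0.3941, 0.3141, 0.2198]
tool_rot: [-0.148, 0.989, 0.001, 0.003]
force: [-0.1, 0.4, 0.4]
finger_gap: 0.599
gripper_force: 0.0
```

```bash
python3 - <<'E'
from h import *
st=manip.sense(); print(st["t"],st["tcp_pos"],st["finger_gap"],st["qd"].round(3)); blk()
s=snap("scene"); cv2.imwrite("pics/fin.png",cv2.resize(s["pixels"][90:260,160:400,::-1],(800,567),interpolation=2))
E
```

```text
26.65 [0.39413731 0.31409871 0.2197608 ] 0.5992434833580299 [-0.009  0.055 -0.007 -0.003 -0.061  0.001]
block [79.2 11. ] [49.6 79.7] 89.9
```

View pics/fin.png

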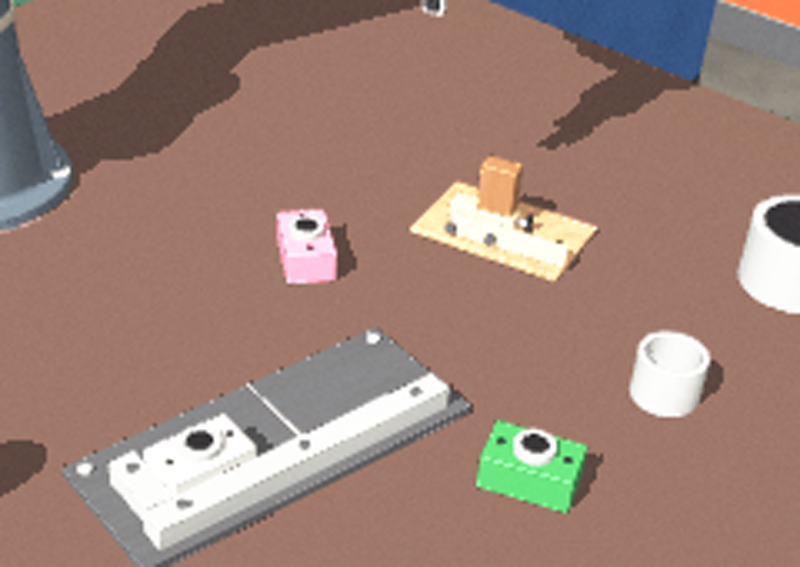

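The block sits in the corner of fence and stop at (200,445), and the stick stands upright on the cork at (505,205) with the gripper clear.

```bash
python3 -c "
from station import manip
print(manip.sign_off())"
```

```text
the job is handed in; nothing more can be done
None
```

The job is handed in: the block was pressed flat to the fence before the line and fed home into the corner of fence and stop, with force readings up to about 17 N in all (at most about 13 N on either axis), and the stick stands upright on the cork rest with the gripper clear, done in about 27 s.

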